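# Pry up a stimulator's guard cover with a spatula and switch it on

## Task

Pick up the green-handled spatula, slip its thin blade under the yellow lip of the blue guard cover on the stimulator and pry the cover up, then swing it back past upright so that it stays open. Push the red-tipped toggle switch under it fully over, away from the lip side, and finally lay the spatula flat inside the white tray. Leave the beaker, bottle, dish, brush and slide box where they are.

Things in the scene. Friction and masses are not known exactly. Their poses are not given: they have to be found in the camera images.
- instrument: Beige bench stimulator, fixed, 170 (x) x 180 (y) mm, flat deck on top at z = 74 mm. Origin: centre of its underside; x points from its front (lip side, facing the robot at yaw 0) to its back. The guard cover lies on the deck at mid-width, shut from x = -75 (lip) to +43 mm, z = 82 to 114 mm. Switch boss on the deck at x = -10, y = 0: r 12 mm, 8 mm high.
- cover (a joint): Angle of the guard cover, a blue hollow cap 104 (x) x 108 (y) x 32 mm with 4 mm walls, open below: 0 shut, 1.57 upright, stop at 1.9 leaning back. Its hinge is stiff (2 to 3 N at the lip) and stays where it is left.
- cover_lip (a point): Middle of the lower front edge of the cover's yellow lip, 115 mm from the hinge line; moves with the cover. The lip is 4 mm thick, 108 mm wide and stands out 14 mm from the cover's front wall. Shut, a gap 8 mm high lies between lip (z = 82 mm) and deck, open to the front, closed at the sides; the deck goes on 10 mm in front of the lip.
- cover_hinge (a point): Middle of the cover's hinge line, which runs along the instrument's y (at x = +40 mm, z = 82 mm of the instrument). Does not move.
- switch (a joint): Angle of the toggle switch: 0 leaning 0.5 rad to the lip side (off), 1.0 leaning 0.5 rad to the hinge side (on, at its stop). It turns about the instrument's y axis at x = -10, y = 0, z = 80 mm and stays where it is left (about 1 N at the tip).
- switch_tip (a point): Centre of the red ball (12 mm in diameter) on the end of the 20 mm toggle; shut in under the cover until that is open.
- spatula: Spatula with a green plastic handle 100 x 18 x 20 mm (along x, y, z) and a flat steel blade that runs on 60 mm from the handle's +x end, 22 mm wide, 2 mm thick, at mid-height of the handle. Origin at the centre of the handle's underside; the blade points to +x, its tip at x = 110 mm, z = 10 mm. 70 g, lies on the bench on its handle.
- spatula_tip (a point): Middle of the blade's tip edge, at mid-thickness.
- tray: White open tray, fixed, 240 (x) x 160 (y) x 18 mm high, walls and floor 5 mm. Origin at the centre of its underside.
- beaker: Glass beaker, r 35 mm, 90 mm high, origin at the centre of its underside. Leave alone.
- bottle: Amber bottle, r 32 mm, 150 mm high, origin at the centre of its underside. Leave alone.
- dish: Closed clear dish with a red content, r 45 mm, 15 mm high, origin at the centre of its underside. Leave alone.
- brush: Small brush about 170 mm long, lying on the bench between robot and stimulator. Leave alone.
- slidebox: Wooden slide box 70 x 120 x 35 mm, origin at the centre of its underside. Leave alone.
Not all that is in view belongs to the job. There is more than one size of the spatula; the one meant has the size given above.

How it is judged:
By the outcome, as a careful person would: the job done as asked, in the order asked, and still so for the second after the job is handed in, with the robot touching nothing.
It also fails if it takes over 64 s, if anything falls off the work surface, if the arm or the gripper's body presses on something with over 40 N, if the wrist force passes 120 N, or if a joint passes its speed limit or range.

## Robot

A 6-joint arm with a two-finger parallel gripper is mounted at the origin on the work surface. World frame = base frame: x ahead of the robot, y to its left, z up, the work surface at z = 0. Lengths are in m, angles in degrees, forces in N, time in s.
With the tool pointing down it reaches from about 0.35 to 0.875 m from the base axis. Payload 4.2 kg.
Tool frame: the origin (TCP) lies on the mounting face of the last link; the fingertips stand 182 mm ahead of it and the grasp point (between the pads) lies 164 mm ahead of it (r.tcp_to_grasp is the distance from the TCP to the grasp point, in m); z points along the fingers, y is the line along which they close (so a half turn about z gives the same grasp; the last joint's range is limited). The gripper opens to 87 mm and grips with 3 to 60 N. Pads are 19 mm wide; open, the fingers measure 117 mm over their backs; the gripper's body (75 mm by 190 mm) begins 51 mm behind the grasp point.
Start: joints at [-58.637, 22.042, 0.453, 0, -68.411, -14.817], TCP at [0.178, -0.599, 0.405] pointing down, gripper open.
Joint ranges: [-179.83, 179.83], [-69.29, 118.12], [-61.27, 80.66], [-181.25, 117.63], [-171.15, -9.14], [-177.46, 177.46]. Speed limits (degrees/s): [159.86, 159.86, 180, 180, 180, 180].

## Interface

Orientations are given as a 3x3 rotation matrix whose columns are the frame's x, y, z axes.
In Python, from station import sense, eyes, r gives the robot as it stands.
- The arm moves only by the tool jog_arm, never from a script. Its argument "increments" is a list of rows, each a list of 4 numbers: the shift along the tool's x, y, z normalised to -1 to 1, where 1 is 0.02 m, then the turn about the tool's z normalised to -1 to 1, where 1 is 0.08 rad. A call has 1 to 10 rows; each row shifts and turns the commanded pose from where the row before left it, along the tool's axes as they then stand; what a row does not reach is not made up. A row lasts 1/10 s, in which the tool goes at most 50 mm and 8.59 degrees, less where a joint would pass 70% of its speed; a pose out of reach is approached as far as the arm can. A call with a number of a shift or a turn outside -1 to 1 is refused whole. A call with a gripper value outside its range is refused whole. "grip" is the finger opening in mm, from 0 to 87, set as the call begins (left out, the last holds). The fingers move at their own pace and stop on an object; the grip force is fixed at half the most. Time passes only in rows, so rows that do not move let the fingers close. It gives the time, the measured TCP pose, the force, the opening and the grip force at its end, in the units of the state.
- sense(): the state, without advancing time (a new reading comes with each control period).
- eyes.capture(name): name is "scene" or "top"; returns the picture (420x560x3 uint8, blue, green, red); there is no depth.
- eyes.get_calibration(name): a dict with "camera_matrix" (3x3 intrinsics, pixels), "R" (3x3) and "t" (3): a world point X has camera coordinates R X + t. Camera axes: x right, y down, z forward; pixel columns grow to the right and rows downward; lengths in m; the calibration is good to about 2 mm. A picture is of the moment at which its call begins. get_calibration takes no time and is no camera call.
- r.finish_job(): hands the job in; it is judged then, once.
Trained networks look in the newest picture that a camera, given by its name, has taken for a name from the list of things; names that differ only in an ending like _2 or _b are one class to them, and where a whole thing is asked for, a point or a joint stands for the part that bears it (a point fixed in the world has none). Each returns a list of dicts, best first, with "conf" (0 to 1); they miss things now and then, are a little off and sometimes report something else, mostly with a low value. They report only what shows in the picture. A call takes as long as a camera call. They do not tell look-alikes from the thing itself.
- eyes.spot_in(camera, name): "centre" ([x, y, z] in m, in world coordinates, good to about 4 mm: the middle of the surface that is visible of it).
- eyes.outline_of(camera, name): "mask" (420x560 bool, what is visible of it).
The state is a dict: "time_s": time; "joints": joint angles; "joint_velocities": joint speeds; "effort": joint torques, N m; "tcp_pos": TCP position; "ee_rot": TCP orientation; "wrist_force": force on the tool from outside, world axes, zero at the start; "moment": the same for the moment, N m; "gripper_width": opening from 0.0 (shut) to 1.0 (fully open); "gripper_force": force on a finger pad.
Only numpy, scipy, OpenCV 4.12 (cv2) and the standard library are available. Lean on these libraries where they do the work, as an engineer would, in place of code of your own. Each camera call takes 0.05 s, during which the arm holds its last target. There are 200 camera calls.

## Working session

There is one attempt and no reset: what is moved stays moved. The work goes in short steps, Python scripts to look and compute and a tool call to move; the robot and the scene stay as the last step left them, time stands still between calls to the robot, and variables do not carry over. Pictures are saved under pics/ and viewed, at most 11 in all, crops included, and the job is handed in when it is done.

Besides the shell and the picture viewer there is one more tool, called after "Call:" in YAML: its name, and indented under it one key for each argument. jog_arm: Moves the arm, as the interface text tells. Its arguments: {"type":"object","properties":{"increments":{"type":"array"},"grip":{"type":"number"}},"required":["increments"]}

```bash
mkdir -p pics; ls
cat > h.py <<'E'
import numpy as np,cv2
from station import sense,eyes,r
def cal(n):
    c=eyes.get_calibration(n);return np.array(c["camera_matrix"]),np.array(c["R"]),np.array(c["t"])
def proj(n,X):
    K,R,t=cal(n);p=(np.atleast_2d(X)@R.T+t)@K.T;return p[:,:2]/p[:,2:]
def onz(n,uv,z):
    K,R,t=cal(n);C=-R.T@t
    d=np.c_[np.atleast_2d(uv),np.ones(len(np.atleast_2d(uv)))]@np.linalg.inv(K).T@R
    return C+d*((z-C[2])/d[:,2:])
E
python3 - <<'E'
from h import *
for n in("scene","top"):
    im=eyes.capture(n);cv2.imwrite(f"pics/{n}0.png",im)
    K,R,t=cal(n);print(n,(-R.T@t).round(3),K[0,0])
    for o in("spatula","spatula_tip","cover_lip","cover_hinge","cover","instrument","tray","brush","beaker","bottle","dish","slidebox"):
        print(o,[(np.round(d["centre"],3).tolist(),round(d["conf"],2),proj(n,d["centre"])[0].round().tolist()) for d in eyes.spot_in(n,o)])
s=sense();print(s["time_s"],s["tcp_pos"],s["ee_rot"])
E
```

```text
pics
scene [ 1.202 -0.098  1.157] 458.9542805931975
spatula [([0.502, 0.31, 0.014], 0.6, [350.0, 189.0]), ([0.364, 0.457, 0.018], 0.59, [378.0, 144.0]), ([0.447, 0.147, 0.012], 0.48, [293.0, 187.0])]
spatula_tip [([0.503, 0.308, 0.016], 0.79, [349.0, 189.0]), ([0.442, 0.144, 0.007], 0.65, [292.0, 187.0]), ([0.367, 0.458, 0.015], 0.57, [379.0, 145.0])]
cover_lip [([0.637, 0.044, 0.116], 0.67, [276.0, 231.0])]
cover_hinge [([0.669, 0.033, 0.075], 0.74, [276.0, 250.0])]
cover [([0.64, 0.038, 0.111], 0.92, [274.0, 234.0])]
instrument [([0.673, 0.032, 0.071], 0.87, [276.0, 252.0])]
tray [([0.463, -0.334, 0.005], 0.96, [134.0, 230.0]), ([0.667, 0.035, 0.071], 0.45, [276.0, 250.0])]
brush [([0.363, -0.013, 0.016], 0.91, [235.0, 177.0])]
beaker [([0.727, -0.221, 0.053], 0.94, [185.0, 298.0])]
bottle [([0.718, 0.219, 0.096], 0.93, [349.0, 245.0])]
dish [([0.683, 0.351, 0.015], 0.72, [386.0, 237.0])]
slidebox [([0.709, -0.354, 0.031], 0.91, [134.0, 308.0]), ([0.673, 0.037, 0.072], 0.33, [277.0, 251.0])]
top [0.376 0.051 1.211] 471.2625425741251
spatula [([0.498, 0.311, 0.018], 0.85, [186.0, 24
[... 352 characters left out ...]
.0])]
cover_hinge [([0.63, 0.042, 0.076], 0.95, [289.0, 181.0])]
cover [([0.621, 0.042, 0.114], 0.63, [290.0, 181.0])]
instrument [([0.624, 0.037, 0.077], 0.56, [292.0, 183.0])]
tray [([0.45, -0.337, 0.005], 0.95, [441.0, 251.0])]
brush [([0.354, -0.01, 0.016], 0.65, [314.0, 294.0])]
beaker [([0.742, -0.222, 0.055], 0.94, [392.0, 136.0])]
bottle [([0.689, 0.223, 0.1], 0.94, [214.0, 157.0])]
dish [([0.679, 0.358, 0.013], 0.64, [169.0, 172.0])]
slidebox [([0.694, -0.354, 0.034], 0.79, [443.0, 155.0])]
1.3 [ 0.17800953 -0.59909131  0.40473912] [[-9.58590168e-01 -2.84789202e-01 -3.20212447e-05]
 [-2.84789203e-01  9.58590168e-01  1.94717166e-05]
 [ 2.51499157e-05  2.77847008e-05 -9.99999999e-01]]
```

View pics/top0.png

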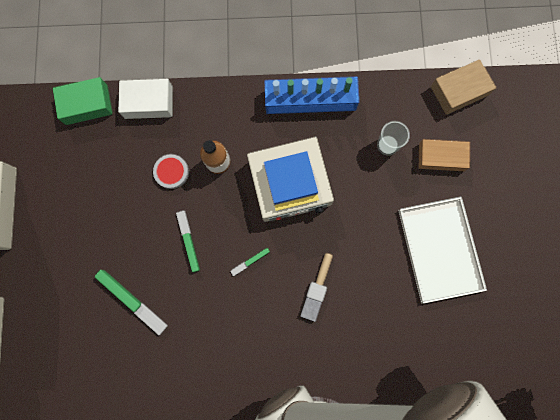

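View pics/scene0.png

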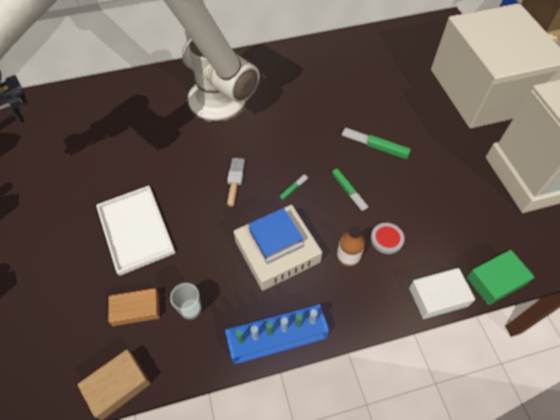

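Run:
```python
from h import *
im=cv2.imread("pics/top0.png")
cv2.imwrite("pics/crop.png",cv2.resize(im[205:335,105:305],None,fx=4,fy=4,interpolation=cv2.INTER_CUBIC)[:600])
hsv=cv2.cvtColor(im,cv2.COLOR_BGR2HSV)
for nm,lo,hi in(("green",(40,60,40),(90,255,255)),("yellow",(22,120,100),(38,255,255)),("blue",(95,100,60),(125,255,255))):
    m=cv2.inRange(hsv,lo,hi);n,l,st,c=cv2.connectedComponentsWithStats(m)
    for i in range(1,n):
        if st[i,4]>60:
            z={"green":.02,"yellow":.086,"blue":.114}[nm]
            b=cv2.boxPoints(cv2.minAreaRect(np.argwhere(l==i)[:,::-1].astype(np.float32)))
            P=onz("top",b,z)
            print(nm,c[i].round(),"sides",np.linalg.norm(P[1]-P[0]).round(3),np.linalg.norm(P[2]-P[1]).round(3),P[:,:2].round(3).tolist())
```

```text
green [ 82. 101.] sides 0.151 0.116 [[0.925, 0.681], [0.952, 0.532], [0.839, 0.506], [0.813, 0.653]]
green [348.  84.] sides 0.041 0.014 [[0.883, -0.11], [0.923, -0.121], [0.919, -0.135], [0.879, -0.124]]
green [319.  85.] sides 0.04 0.014 [[0.883, -0.036], [0.923, -0.042], [0.921, -0.056], [0.881, -0.05]]
green [290.  87.] sides 0.013 0.04 [[0.919, 0.037], [0.919, 0.023], [0.879, 0.025], [0.88, 0.038]]
green [191. 252.] sides 0.022 0.1 [[0.513, 0.322], [0.518, 0.3], [0.421, 0.274], [0.416, 0.296]]
green [257. 256.] sides 0.07 0.015 [[0.439, 0.164], [0.475, 0.104], [0.462, 0.096], [0.426, 0.156]]
green [118. 290.] sides 0.031 0.14 [[0.413, 0.545], [0.436, 0.524], [0.343, 0.419], [0.321, 0.44]]
yellow [296. 202.] sides 0.106 0.014 [[0.569, 0.081], [0.592, -0.023], [0.578, -0.026], [0.556, 0.078]]
blue [311.  96.] sides 0.231 0.089 [[0.88, 0.097], [0.88, -0.134], [0.792, -0.132], [0.791, 0.096]]
blue [290. 177.] sides 0.108 0.107 [[0.671, 0.103], [0.694, -0.002], [0.589, -0.023], [0.567, 0.081]]
```

Top view: look-alikes are the green spatulas at (188,243), with a handle of about 100 mm, (250,262), about 70 mm, and (130,303), about 140 mm. The green box at (82,101) is no spatula. I choose (188,243), with its blade pointing up in the image (+x). The cover is at (290,177), its yellow lip at (296,202) on the robot side, the tray at (441,251) and the brush at (318,287). The scene view shows the same layout, with the chosen spatula at (350,189).

View pics/crop.png

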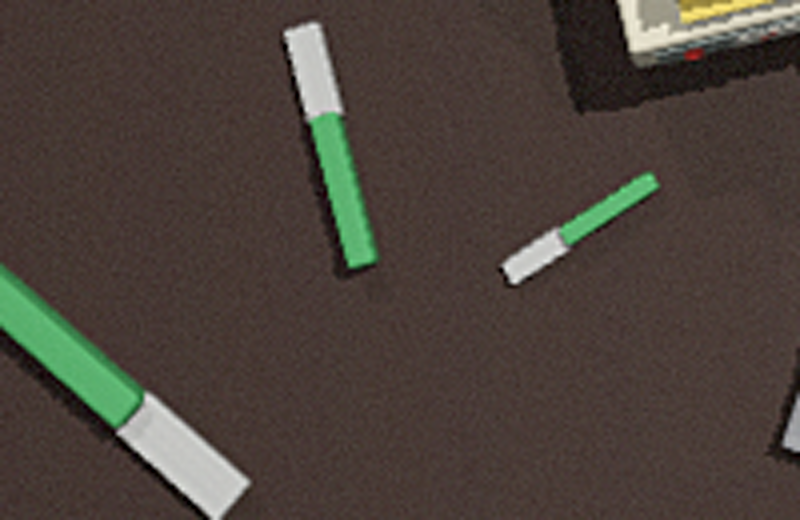

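Run:
```python
from h import *
def rects(n,lo,hi,mn,z):
    im=cv2.imread(f"pics/{n}0.png");hsv=cv2.cvtColor(im,cv2.COLOR_BGR2HSV)
    k,l,st,c=cv2.connectedComponentsWithStats(cv2.inRange(hsv,lo,hi))
    for i in range(1,k):
        if st[i,4]<mn: continue
        cs,_=cv2.findContours((l==i).astype(np.uint8),cv2.RETR_EXTERNAL,cv2.CHAIN_APPROX_NONE)
        q=onz(n,cs[0][:,0].astype(float),z)[:,:2]
        (cx,cy),(w,h),a=cv2.minAreaRect((q*1000).astype(np.float32))
        if .2<cx/1000<.75 and abs(cy)<450: print(n,round(cx),round(cy),round(w),round(h),round(a,1),c[i].round())
for z in(.0,.01,.02):
    print("green z",z);rects("top",(40,60,40),(90,255,255),60,z);rects("scene",(40,60,40),(90,255,255),60,z)
for z in(.104,.114): print("blue z",z);[rects(n,(95,100,60),(125,255,255),500,z) for n in("top","scene")]
print("white");[rects(n,(0,0,150),(180,60,255),3000,.018) for n in("top","scene")]
```

```text
green z 0.0
top 468 302 102 23 14.8 [191. 252.]
top 452 131 15 71 31.1 [257. 256.]
scene 457 304 105 32 14.2 [343. 181.]
scene 448 133 23 75 31.3 [288. 191.]
green z 0.01
top 467 300 101 22 14.8 [191. 252.]
top 451 131 15 70 31.1 [257. 256.]
scene 464 301 104 32 14.2 [343. 181.]
scene 454 131 22 75 31.3 [288. 191.]
green z 0.02
top 467 298 100 22 14.8 [191. 252.]
top 450 130 15 69 31.1 [257. 256.]
scene 470 297 103 32 14.2 [343. 181.]
scene 461 129 22 74 31.3 [288. 191.]
blue z 0.104
top 632 40 108 108 12.4 [290. 177.]
scene 629 41 110 112 12.2 [274. 232.]
blue z 0.114
top 630 40 107 107 12.4 [290. 177.]
scene 635 40 109 111 12.2 [274. 232.]
white
top 456 -334 240 164 9.5 [442. 250.]
scene 462 -331 252 163 9.6 [134. 230.]
```

The crop confirms the choice: the 100 mm green handle is at crop (340,190), its blade runs up to crop (303,28), and the smaller and larger spatulas are clearly different. From two views: handle centre (0.467, 0.299) at yaw 14.5°, cover-top centre (0.631, 0.040) at yaw 12.3° and tray centre (0.457, -0.333) at yaw 9.5°.

Call:
jog_arm:
  increments:
    - [-0.5,0.5,0,0.45]
    - [-1,1,0,0]
    - [-1,1,0,0]
    - [-1,1,0,0]
    - [-1,1,0,0]
    - [-1,1,0,0]
    - [-1,1,0,0]
    - [-1,1,0,0]
    - [-1,1,0,0]
    - [-1,1,0,0]
  grip: 60

```text
time_s: 2.3
tcp_pos: [0.3144, -0.3663, 0.405]
ee_rot: [[-0.968, -0.25, 0.001], [-0.25, 0.968, -0.0], [-0.0, -0.0, -1.0]]
wrist_force: [-0.1, -0.5, -0.3]
gripper_width: 0.692
gripper_force: 0.0
```

Call:
jog_arm:
  increments:
    - [-1,1,0,0]
    - [-1,1,0,0]
    - [-1,1,0,0]
    - [-1,1,0,0]
    - [-1,1,0,0]
    - [-1,1,0,0]
    - [-1,1,0,0]
    - [-1,1,0,0]
    - [-1,1,0,0]
    - [-1,1,0,0]

```text
time_s: 3.3
tcp_pos: [0.458, -0.1226, 0.405]
ee_rot: [[-0.968, -0.25, 0.001], [-0.25, 0.968, -0.0], [-0.001, -0.0, -1.0]]
wrist_force: [0.7, -0.9, -0.2]
gripper_width: 0.691
gripper_force: 0.0
```

Call:
jog_arm:
  increments:
    - [-1,1,0,0]
    - [-1,1,0,0]
    - [-1,1,0,0]
    - [-1,1,0,0]
    - [-1,1,0,0]
    - [-1,1,0,0]
    - [-1,1,0,0]
    - [-0.5,1,0.4,0]
    - [0,1,0.4,0]
    - [0,1,0.4,0]

```text
time_s: 4.3
tcp_pos: [0.5529, 0.1084, 0.3803]
ee_rot: [[-0.968, -0.25, -0.0], [-0.25, 0.968, 0.0], [0.0, 0.0, -1.0]]
wrist_force: [0.8, 0.0, 0.4]
gripper_width: 0.689
gripper_force: 0.0
```

Call:
jog_arm:
  increments:
    - [0,1,0.5,0]
    - [0,1,0.5,0]
    - [0,1,0.5,0]
    - [0,1,0.5,0]
    - [0,1,0.5,0]
    - [0,1,0.5,0]
    - [0,1,0.5,0]
    - [0,1,0.5,0]
    - [0,1,0,0]
    - [0,1,0,0]

```text
time_s: 5.3
tcp_pos: [0.5026, 0.3019, 0.3004]
ee_rot: [[-0.968, -0.25, -0.0], [-0.25, 0.968, -0.001], [0.001, -0.0, -1.0]]
wrist_force: [-0.2, 0.2, 0.2]
gripper_width: 0.692
gripper_force: 0.0
```

Call:
jog_arm:
  increments:
    - [0,0.3,0.5,0]
    - [0,0,0.5,0]
    - [0,0,0.5,0]
    - [0,0,0.5,0]
    - [0,0,0,0]

```text
time_s: 5.8
tcp_pos: [0.5011, 0.3057, 0.2585]
ee_rot: [[-0.969, -0.249, -0.003], [-0.249, 0.969, -0.003], [0.004, -0.002, -1.0]]
wrist_force: [0.1, -0.3, -0.6]
gripper_width: 0.69
gripper_force: 0.0
```

Run:
```python
from h import *
s=sense();p=np.array(s["tcp_pos"]);R=np.array(s["ee_rot"]);print(p,R[:,0],s["time_s"])
im=eyes.capture("top");cv2.imwrite("pics/t1.png",im)
```

```text
[0.50107533 0.30570211 0.25854691] [-0.96857331 -0.24869755  0.00390735] 5.8
```

Call:
jog_arm:
  increments:
    - [0,0.1,0.8,0]
    - [0,0,0.8,0]
    - [0,0,0.8,0]
    - [0,0,0.7,0]
    - [0,0,0.4,0]
    - [0,0,0.2,0]
    - [0,0,0,0]

```text
time_s: 6.55
tcp_pos: [0.501, 0.3088, 0.1867]
ee_rot: [[-0.968, -0.25, -0.0], [-0.25, 0.968, -0.0], [0.0, -0.0, -1.0]]
wrist_force: [-0.3, -0.6, 0.1]
gripper_width: 0.69
gripper_force: 0.0
```

Call:
jog_arm:
  increments:
    - [0,0,0,0]
    - [0,0,0,0]
    - [0,0,0,0]
    - [0,0,0,0]
    - [0,0,0,0]
    - [0,0,0,0]
    - [0,0,0,0]
  grip: 0

```text
time_s: 7.25
tcp_pos: [0.5008, 0.3089, 0.1868]
ee_rot: [[-0.968, -0.25, 0.0], [-0.25, 0.968, 0.0], [-0.0, 0.0, -1.0]]
wrist_force: [1.0, -0.2, 1.2]
gripper_width: 0.204
gripper_force: 30.0
```

Call:
jog_arm:
  increments:
    - [0,0,-0.4,0]
    - [0,0,-0.8,0]
    - [0,0,-1,0]
    - [0.5,0,-1,0.24]
    - [1,-0.5,-0.8,0.24]
    - [1,-1,0,0]
    - [1,-1,0,0]
    - [1,-1,0,0]
    - [0.5,-1,0,0]
    - [0,-1,0,0]

```text
time_s: 8.25
tcp_pos: [0.4255, 0.1781, 0.2673]
ee_rot: [[-0.977, -0.214, -0.0], [-0.214, 0.977, -0.0], [0.0, 0.0, -1.0]]
wrist_force: [0.4, 0.2, 0.1]
gripper_width: 0.206
gripper_force: 30.0
```

Call:
jog_arm:
  increments:
    - [0,-1,0,0]
    - [0,-1,0,0]
    - [0,-1,0,0]
    - [0,-1,0,0]
    - [0,-1,0,0]
    - [0,-1,0,0]
    - [0,-1,0,0]
    - [0,-0.8,0,0]
    - [0,-0.6,0,0]
    - [0,0,0,0]

```text
time_s: 9.25
tcp_pos: [0.4627, 0.0143, 0.267]
ee_rot: [[-0.978, -0.211, 0.0], [-0.211, 0.978, 0.0], [-0.0, 0.0, -1.0]]
wrist_force: [-0.3, 0.4, -0.7]
gripper_width: 0.207
gripper_force: 30.0
```

```bash
cat >> h.py <<'E'
O=np.array([.640,.042]);a=np.radians(12.3);A=np.array([[np.cos(a),np.sin(a)],[-np.sin(a),np.cos(a)]])
def tip():
    s=sense();p=np.array(s["tcp_pos"]);R=np.array(s["ee_rot"])
    g=p-R[:,0]*.0748+np.array([0,0,-.1768]);print("t",s["time_s"],"tcp",p.round(4),"yaw",np.degrees(np.arctan2(-R[1,0],-R[0,0])).round(2),"tip inst mm",(A@(g[:2]-O)*1000).round(1),(g[2]*1000).round(1),"F",np.round(s["wrist_force"],1));return g
def pic(n,f,c=None):
    im=eyes.capture(n)
    if c: im=cv2.resize(im[c[1]:c[3],c[0]:c[2]],None,fx=c[4],fy=c[4],interpolation=cv2.INTER_CUBIC)
    cv2.imwrite("pics/"+f,im)
E
python3 - <<'E'
from h import *
g=tip();pic("top","t2.png",(210,110,370,260,4));print(proj("top",g),proj("scene",g))
for n in("top","scene"):
    if n=="scene": pic("scene","s2.png")
    print([(np.round(d["centre"],3),round(d["conf"],2),proj(n,d["centre"])[0].round()) for d in eyes.spot_in(n,"spatula_tip")][:4])
E
```

```text
t 9.25 tcp [0.4627 0.0143 0.267 ] yaw 12.18 tip inst mm [-104.3   10.5] 90.2 F [-0.3  0.4 -0.7]
[[295.81172132 217.62421448]] [[261.68045422 206.04930694]]
[(array([0.347, 0.445, 0.022]), 0.76, array([132., 302.])), (array([0.627, 0.042, 0.079]), 0.75, array([290., 182.])), (array([0.402, 0.006, 0.1  ]), 0.5, array([308., 273.]))]
[(array([0.369, 0.456, 0.017]), 0.96, array([379., 145.])), (array([0.445, 0.148, 0.009]), 0.75, array([293., 187.])), (array([0.501, 0.025, 0.095]), 0.53, array([257., 195.])), (array([ 0.704, -0.354,  0.032]), 0.42, array([133., 306.]))]
```

View pics/t2.png

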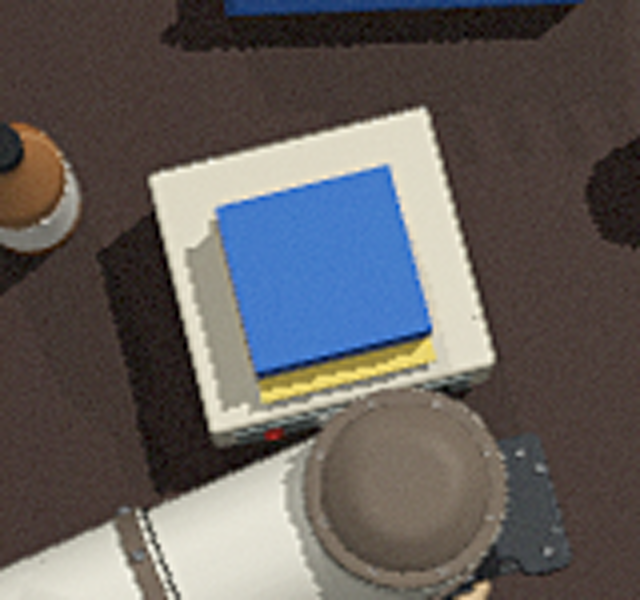

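The top view shows the cover still shut, with the wrist at crop (405,480) hiding the blade, so I check the scene view.

Run:
```python
from h import *
im=cv2.imread("pics/s2.png");cv2.imwrite("pics/s2c.png",cv2.resize(im[130:270,180:340],None,fx=4,fy=4,interpolation=cv2.INTER_CUBIC))
```

```text
(no output)
```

View pics/s2c.png

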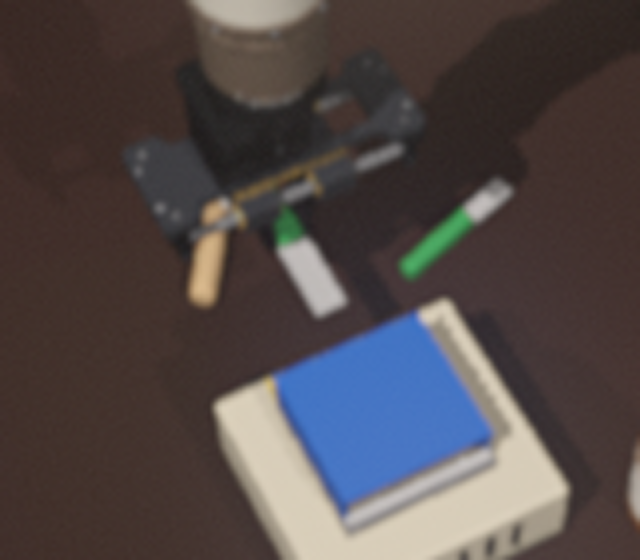

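The blade tip is at crop (332,308), which is pixel (263,207); the prediction was (262,206). The blade is held level, so I lower it to the gap height.

Call:
jog_arm:
  increments:
    - [0,-0.3,0.3,0]
    - [0,-0.2,0.3,0]
    - [0,0,0.05,0]
    - [0,0,0,0]

```text
time_s: 9.85
tcp_pos: [0.4646, 0.0054, 0.2532]
ee_rot: [[-0.977, -0.213, -0.001], [-0.213, 0.977, -0.0], [0.001, -0.0, -1.0]]
wrist_force: [0.2, 0.5, -1.6]
gripper_width: 0.205
gripper_force: 30.0
```

```bash
python3 -c "
from h import *
tip()"
```

```text
t 9.85 tcp [0.4646 0.0054 0.2532] yaw 12.27 tip inst mm [-104.3    1.5] 76.3 F [ 0.2  0.5 -1.6]
```

Call:
jog_arm:
  increments:
    - [0,0,-0.08,0]
    - [-0.5,0,0,0]
    - [-0.5,0,0,0]
    - [-0.5,0,0,0]
    - [-0.5,0,0,0]
    - [-0.5,0,0,0]
    - [-0.3,0,0,0]
    - [0,0,0,0]

```text
time_s: 10.65
tcp_pos: [0.5204, 0.0176, 0.2552]
ee_rot: [[-0.977, -0.213, 0.0], [-0.213, 0.977, -0.0], [-0.0, -0.0, -1.0]]
wrist_force: [-0.7, -0.2, -0.7]
gripper_width: 0.201
gripper_force: 30.0
```

```bash
python3 -c "
from h import *
tip()"
```

```text
t 10.65 tcp [0.5204 0.0176 0.2552] yaw 12.28 tip inst mm [-47.3   1.6] 78.4 F [-0.7 -0.2 -0.7]
```

Call:
jog_arm:
  increments:
    - [0,0,-0.2,0]
    - [0,0,-0.2,0]
    - [0,0,-0.2,0]
    - [-0.05,0,-0.2,0]
    - [-0.05,0,-0.2,0]
    - [-0.05,0,-0.2,0]
    - [-0.05,0,-0.2,0]
    - [-0.1,0,-0.2,0]
    - [-0.1,0,-0.2,0]
    - [0,0,0,0]

```text
time_s: 11.65
tcp_pos: [0.5279, 0.0192, 0.2922]
ee_rot: [[-0.977, -0.213, 0.002], [-0.213, 0.977, 0.0], [-0.002, -0.0, -1.0]]
wrist_force: [-0.8, 0.6, -1.5]
gripper_width: 0.205
gripper_force: 30.0
```

Run:
```python
from h import *
g=tip();print(proj("scene",g));pic("scene","s3.png",(180,130,340,270,4))
```

```text
t 11.65 tcp [0.5279 0.0192 0.2922] yaw 12.29 tip inst mm [-39.6   1.6] 115.5 F [-0.8  0.6 -1.5]
[[269.30007639 220.58662923]]
```

View pics/s3.png

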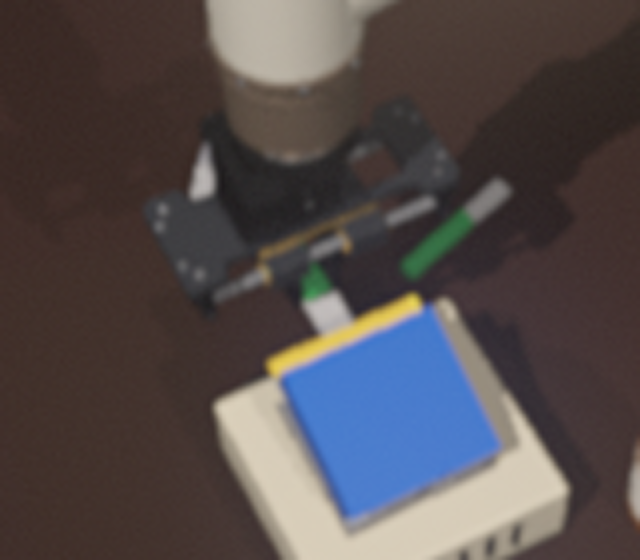

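The cover is opening: the yellow lip has risen at crop (345,335) with the blade beneath it. I continue along the arc.

Call:
jog_arm:
  increments:
    - [-0.1,0,-0.2,0]
    - [-0.1,0,-0.2,0]
    - [-0.1,0,-0.2,0]
    - [-0.12,0,-0.2,0]
    - [-0.14,0,-0.2,0]
    - [-0.14,0,-0.16,0]
    - [-0.14,0,-0.14,0]
    - [-0.16,0,-0.14,0]
    - [0,0,0,0]

```text
time_s: 12.6
tcp_pos: [0.5475, 0.0235, 0.3207]
ee_rot: [[-0.977, -0.213, 0.002], [-0.213, 0.977, 0.0], [-0.002, -0.0, -1.0]]
wrist_force: [0.0, 0.2, -1.8]
gripper_width: 0.201
gripper_force: 30.0
```

Call:
jog_arm:
  increments:
    - [-0.18,0,-0.16,0]
    - [-0.18,0,-0.16,0]
    - [-0.18,0,-0.16,0]
    - [-0.18,0,-0.14,0]
    - [-0.2,0,-0.14,0]
    - [-0.2,0,-0.12,0]
    - [-0.2,0,-0.12,0]
    - [-0.2,0,-0.1,0]
    - [0,0,0,0]

```text
time_s: 13.5
tcp_pos: [0.5773, 0.03, 0.3425]
ee_rot: [[-0.977, -0.213, 0.002], [-0.213, 0.977, 0.0], [-0.002, -0.0, -1.0]]
wrist_force: [0.9, -0.1, -3.1]
gripper_width: 0.205
gripper_force: 30.0
```

Run:
```python
from h import *
g=tip();print(proj("scene",g));pic("scene","s4.png",(180,130,340,270,4))
```

```text
t 13.5 tcp [0.5773 0.03   0.3425] yaw 12.3 tip inst mm [11.   1.6] 165.8 F [ 0.9 -0.1 -3.1]
[[278.08760934 225.77411466]]
```

View pics/s4.png

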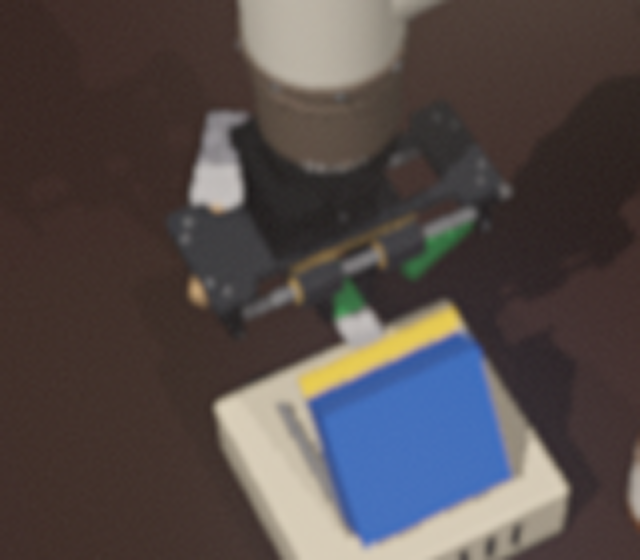

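The cover is now at about 60°: lip at crop (380,350), blade still under it. Next I push forward with the tip inside the cap.

Call:
jog_arm:
  increments:
    - [-0.3,0,0,0]
    - [-0.3,0,0,0]
    - [-0.3,0,0.05,0]
    - [-0.3,0,0.05,0]
    - [-0.3,0,0.05,0]
    - [-0.3,0,0.05,0]
    - [-0.3,0,0.05,0]
    - [-0.3,0,0.05,0]
    - [-0.3,0,0.05,0]
    - [0,0,0,0]

```text
time_s: 14.55
tcp_pos: [0.6302, 0.0415, 0.3347]
ee_rot: [[-0.977, -0.213, 0.001], [-0.213, 0.977, 0.0], [-0.001, -0.0, -1.0]]
wrist_force: [-1.0, -0.3, -0.2]
gripper_width: 0.205
gripper_force: 30.0
```

Call:
jog_arm:
  increments:
    - [-0.3,0,0.05,0]
    - [-0.3,0,0.05,0]
    - [-0.3,0,0,0]
    - [-0.2,0,0,0]
    - [0,0,0,0]

```text
time_s: 15.05
tcp_pos: [0.6516, 0.0462, 0.3332]
ee_rot: [[-0.977, -0.213, 0.002], [-0.213, 0.977, 0.0], [-0.002, -0.0, -1.0]]
wrist_force: [-1.5, -0.1, -0.9]
gripper_width: 0.204
gripper_force: 30.0
```

Run:
```python
from h import *
g=tip();print(proj("scene",g));pic("scene","s5.png",(180,130,340,270,4))
```

```text
t 15.05 tcp [0.6516 0.0462 0.3332] yaw 12.29 tip inst mm [87.1  1.6] 156.5 F [-1.5 -0.1 -0.9]
[[292.6711828  251.69196676]]
```

View pics/s5.png

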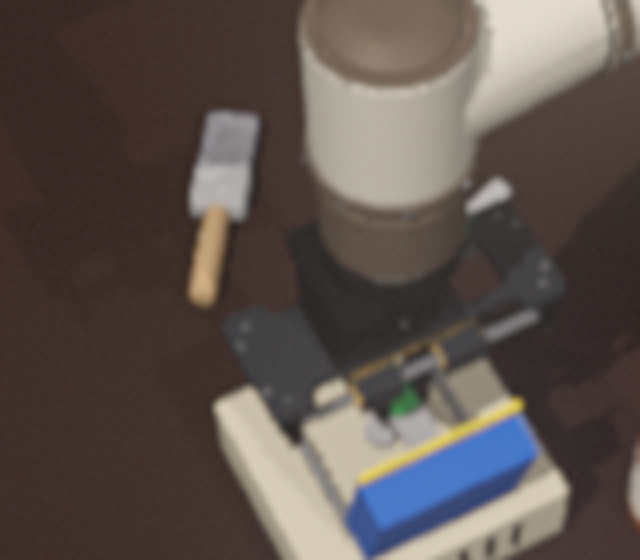

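The cover is back past upright: the yellow lip is at crop (440,440) and the blue top plate faces rearward. I retract and lower to switch height.

Call:
jog_arm:
  increments:
    - [0.4,0,0,0]
    - [0.8,0,0,0]
    - [0.8,0,0,0]
    - [0.8,0,0,0]
    - [0.8,0,0,0]
    - [1,0,0,0]
    - [1,0,0,0]
    - [1,0,0,0]
    - [0,0,0,0]

```text
time_s: 16.0
tcp_pos: [0.52, 0.0174, 0.3345]
ee_rot: [[-0.977, -0.213, 0.003], [-0.213, 0.977, 0.001], [-0.003, 0.001, -1.0]]
wrist_force: [0.2, -0.2, -0.5]
gripper_width: 0.202
gripper_force: 30.0
```

Call:
jog_arm:
  increments:
    - [0,0,0.6,0]
    - [0,0,0.6,0]
    - [0,0,0.6,0]
    - [0,0,0.6,0]
    - [0,0,0.3,0]
    - [0,0,0.1,0]
    - [0,0,0,0]

```text
time_s: 16.7
tcp_pos: [0.522, 0.018, 0.2767]
ee_rot: [[-0.977, -0.213, -0.001], [-0.213, 0.977, -0.0], [0.001, -0.0, -1.0]]
wrist_force: [-0.2, -0.1, 0.6]
gripper_width: 0.205
gripper_force: 30.0
```

Run:
```python
from h import *
g=tip();p=proj("scene",g);print(p,(p-[180,130])*4);pic("scene","s6.png",(180,130,340,270,4))
for th in(-.5,.5):
    b=np.append(O+A.T@np.array([-.010+.02*np.sin(th),0]),.080+.02*np.cos(th));print(((proj("scene",b)-[180,130])*4).round())
for d in eyes.spot_in("scene","switch_tip")[:2]: print(np.round(d["centre"],3),d["conf"],(A@(d["centre"][:2]-O)).round(4))
```

```text
t 16.7 tcp [0.522  0.018  0.2767] yaw 12.29 tip inst mm [-45.6   1.6] 99.9 F [-0.2 -0.1  0.6]
[[268.42652853 221.85466364]] [[353.7061141  367.41865457]]
[[370. 400.]]
[[383. 423.]]
[0.56  0.028 0.101] 0.51 [-0.0815  0.0029]
```

View pics/s6.png

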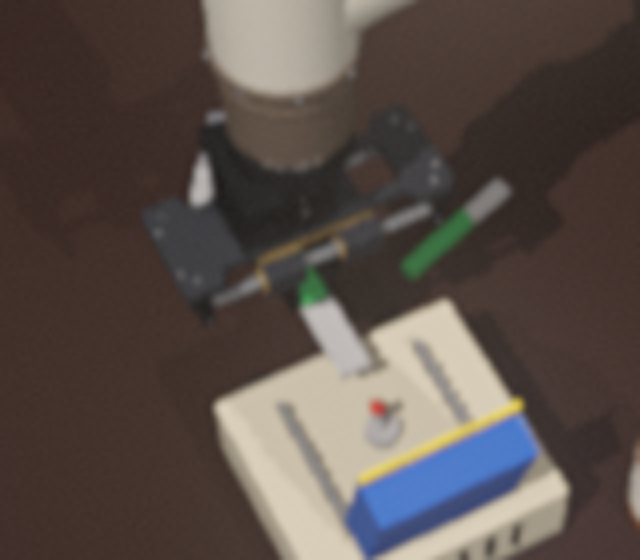

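The red toggle ball is at crop (378,408), straight ahead of the blade tip at (357,372), and the cover stays open. I push the switch over.

Call:
jog_arm:
  increments:
    - [0,0,0.1,0]
    - [-0.3,0,0,0]
    - [-0.3,0,0,0]
    - [-0.3,0,0,0]
    - [-0.3,0,0,0]
    - [-0.3,0,0,0]
    - [-0.3,0,0,0]
    - [-0.2,0,0,0]
    - [-0.1,0,0,0]
    - [0,0,0,0]

```text
time_s: 17.8
tcp_pos: [0.5621, 0.0266, 0.2745]
ee_rot: [[-0.977, -0.212, -0.004], [-0.212, 0.977, -0.001], [0.004, -0.0, -1.0]]
wrist_force: [-4.3, -0.8, 0.0]
gripper_width: 0.203
gripper_force: 30.0
```

Run:
```python
from h import *
g=tip()
im=eyes.capture("scene");c=im[215:250,255:300].astype(int);m=(c[...,2]>c[...,1]+60)&(c[...,2]>c[...,0]+60)
v,u=np.nonzero(m);print(len(u),u.mean()+255,v.mean()+215,"crop",(u.mean()+75)*4,(v.mean()+85)*4) if len(u) else print("none")
cv2.imwrite("pics/s7.png",im)
```

```text
t 17.8 tcp [0.5621 0.0266 0.2745] yaw 12.26 tip inst mm [-4.6  1.5] 97.4 F [-4.3 -0.8  0. ]
11 276.54545454545456 236.36363636363637 crop 386.1818181818182 425.45454545454544
```

Call:
jog_arm:
  increments:
    - [-0.15,0,0,0]
    - [-0.1,0,0,0]
    - [0,0,0,0]
    - [0,0,0,0]

```text
time_s: 18.25
tcp_pos: [0.5644, 0.0268, 0.2737]
ee_rot: [[-0.977, -0.211, -0.012], [-0.211, 0.977, -0.003], [0.013, -0.0, -1.0]]
wrist_force: [-12.0, -1.5, 2.1]
gripper_width: 0.203
gripper_force: 30.0
```

Call:
jog_arm:
  increments:
    - [0.5,0,0,0]
    - [1,0,0,0]
    - [1,0,-0.5,0]
    - [1,0,-1,0]
    - [0.5,-0.5,0,0]
    - [0,-1,0,0]
    - [0,-1,0,0]
    - [0,-1,0,0]
    - [0,-1,0,0]
    - [0,-1,0,0]

```text
time_s: 19.25
tcp_pos: [0.5139, -0.0977, 0.3053]
ee_rot: [[-0.977, -0.213, 0.004], [-0.213, 0.977, 0.0], [-0.004, -0.001, -1.0]]
wrist_force: [-0.6, -1.1, -0.1]
gripper_width: 0.205
gripper_force: 30.0
```

Run:
```python
from h import *
g=tip();print("spat scene crop",((proj("scene",g)-[180,130])*4).round())
im=eyes.capture("scene");c=im[215:250,255:300].astype(int);m=(c[...,2]>c[...,1]+60)&(c[...,2]>c[...,0]+60)
v,u=np.nonzero(m);print(len(u),"crop",(u.mean()+75)*4,(v.mean()+85)*4) if len(u) else print("none")
cv2.imwrite("pics/s8.png",cv2.resize(im[130:270,150:340],None,fx=4,fy=4,interpolation=cv2.INTER_CUBIC))
```

```text
t 19.25 tcp [ 0.5139 -0.0977  0.3053] yaw 12.29 tip inst mm [ -78.2 -109.6] 128.8 F [-0.6 -1.1 -0.1]
spat scene crop [[177. 376.]]
11 crop 386.1818181818182 425.45454545454544
```

View pics/s8.png

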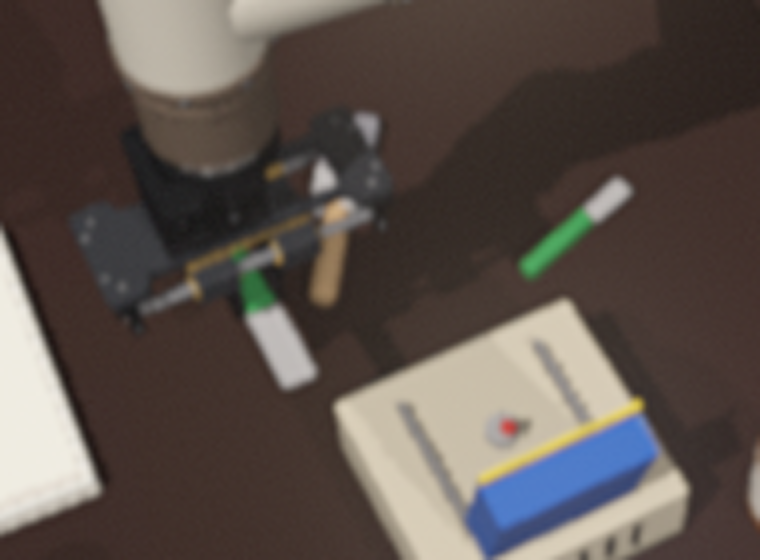

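The red ball is now past the boss at crop (510,428), towards the hinge. The force rose from 4 to 12 N with no further motion, so it is at its stop. The cover is open and the spatula is held as predicted, so on to the tray.

Call:
jog_arm:
  increments:
    - [0.5,-1,0,0.3]
    - [1,-1,0,0.3]
    - [1,-1,0,0]
    - [1,-1,0,0]
    - [0.9,-1,0,0]
    - [0,-1,0,0]
    - [0,-1,0,0]
    - [0,-1,0,0]
    - [0,-1,0,0]
    - [0,-1,0,0]

```text
time_s: 20.3
tcp_pos: [0.4615, -0.3103, 0.3052]
ee_rot: [[-0.986, -0.166, 0.003], [-0.166, 0.986, -0.001], [-0.003, -0.002, -1.0]]
wrist_force: [-0.1, 0.8, -0.8]
gripper_width: 0.206
gripper_force: 30.0
```

Call:
jog_arm:
  increments:
    - [0,-0.8,0,0]
    - [0,-0.3,0.5,0]
    - [0,0,1,0]
    - [0,0,1,0]
    - [0,0,1,0]
    - [0,0,0,0]

```text
time_s: 20.9
tcp_pos: [0.4634, -0.33, 0.2317]
ee_rot: [[-0.986, -0.165, -0.006], [-0.165, 0.986, 0.003], [0.005, 0.004, -1.0]]
wrist_force: [-1.1, -0.3, -0.1]
gripper_width: 0.207
gripper_force: 30.0
```

```bash
python3 -c "
from h import *
tip()"
```

```text
t 20.9 tcp [ 0.4634 -0.33    0.2317] yaw 9.5 tip inst mm [-177.1 -329.5] 54.5 F [-1.1 -0.3 -0.1]
```

Call:
jog_arm:
  increments:
    - [0,0,0.7,0]
    - [0,0,0.6,0]
    - [0,0,0.4,0]
    - [0,0,0.2,0]
    - [0,0,0,0]
    - [0,0,0,0]

```text
time_s: 21.5
tcp_pos: [0.4648, -0.3309, 0.1975]
ee_rot: [[-0.986, -0.166, 0.001], [-0.166, 0.986, -0.0], [-0.001, -0.001, -1.0]]
wrist_force: [0.2, -0.0, -0.8]
gripper_width: 0.204
gripper_force: 30.0
```

Call:
jog_arm:
  increments:
    - [0,0,0.15,0]
    - [0,0,0.1,0]
    - [0,0,0,0]
    - [0,0,0,0]

```text
time_s: 21.9
tcp_pos: [0.4647, -0.3308, 0.1924]
ee_rot: [[-0.986, -0.166, 0.0], [-0.166, 0.986, -0.0], [-0.0, -0.0, -1.0]]
wrist_force: [0.5, -0.1, 0.7]
gripper_width: 0.202
gripper_force: 30.0
```

Call:
jog_arm:
  increments:
    - [0,0,0,0]
    - [0,0,0,0]
    - [0,0,0,0]
    - [0,0,0,0]
    - [0,0,0,0]
  grip: 50

```text
time_s: 22.4
tcp_pos: [0.4645, -0.3308, 0.1921]
ee_rot: [[-0.986, -0.166, 0.0], [-0.166, 0.986, 0.0], [-0.0, 0.0, -1.0]]
wrist_force: [-0.0, 0.6, 0.0]
gripper_width: 0.537
gripper_force: 0.0
```

Call:
jog_arm:
  increments:
    - [0,0,-0.3,0]
    - [0,0,-1,0]
    - [0,0,-1,0]
    - [0,0,-1,0]
    - [0,0,-1,0]
    - [0,0,-1,0]
    - [1,0,-1,0]
    - [1,-1,-1,0]
    - [1,-1,0,0]
    - [1,-1,0,0]

```text
time_s: 23.4
tcp_pos: [0.3949, -0.4038, 0.3398]
ee_rot: [[-0.986, -0.166, 0.002], [-0.166, 0.986, -0.001], [-0.002, -0.002, -1.0]]
wrist_force: [0.6, -0.6, -0.8]
gripper_width: 0.576
gripper_force: 0.0
```

Call:
jog_arm:
  increments:
    - [1,-1,0,0]
    - [1,-1,0,0]
    - [1,-1,0,0]
    - [1,-1,0,0]
    - [1,-1,0,0]
    - [1,-1,0,0]
    - [0,-1,0,0]
    - [0,-1,0,0]
    - [0,0,0,0]

```text
time_s: 24.3
tcp_pos: [0.3035, -0.5826, 0.338]
ee_rot: [[-0.986, -0.164, 0.0], [-0.164, 0.986, -0.001], [-0.0, -0.001, -1.0]]
wrist_force: [-0.4, 1.5, 0.3]
gripper_width: 0.578
gripper_force: 0.0
```

Run:
```python
from h import *
tip();a=eyes.capture("top");b=eyes.capture("scene");cv2.imwrite("pics/fin.png",np.hstack([cv2.resize(a[100:340,90:510],(400,300)),cv2.resize(b[100:380,60:440],(400,300))]))
```

```text
t 24.3 tcp [ 0.3035 -0.5826  0.338 ] yaw 9.44 tip inst mm [-387.1 -542.3] 161.2 F [-0.4  1.5  0.3]
```

View pics/fin.png

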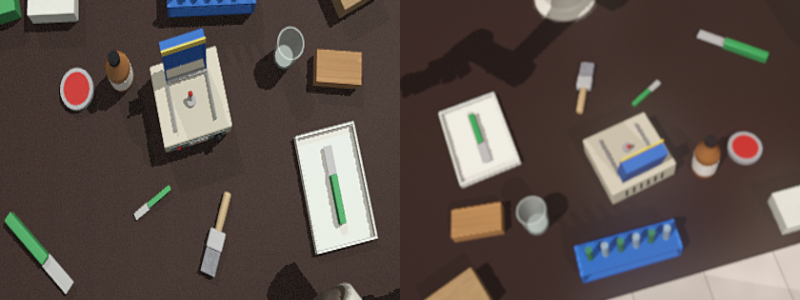

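Final picture: the spatula lies flat in the tray (left half, 333,187), the cover is open past upright (183,50), the switch is over towards the hinge (190,95), and nothing else has moved.

```bash
python3 -c "
from h import *
print(r.finish_job())"
```

```text
the job is handed in; nothing more can be done
None
```

The job is handed in, with no verdict returned: the cover stands open past upright, the switch is pushed to its stop on the hinge side, the spatula lies flat in the tray, the other objects look unmoved in the last picture, and the clock read about 24 s of the allowed 64 s.

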